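Catch the photometer's falling cover and lower it shut

ROBOT

A 6-joint arm with a two-finger parallel gripper is mounted at the origin on a cart in front of the work surface, level with it; the furniture and walls round the work are solid. World frame = base frame: x ahead of the robot, y to its left, z up, the work surface at z = 0. Lengths are in mm, angles in rad, forces in N, time in s.
With the tool pointing down it reaches from about 350 to 875 mm from the base axis. Payload 4.2 kg.
Tool frame: the origin (TCP) lies at the very end of the fingers, on their centre line; the grasp point (between the pads) lies 19 mm behind it; z points along the fingers, y is the line along which they close (so a half turn about z gives the same grasp; the last joint's range is limited). The gripper opens to 87 mm and grips with 3 to 60 N. Pads are 19 mm wide; open, the fingers measure 117 mm over their backs; the gripper's body (75 mm by 190 mm) begins 51 mm behind the grasp point.
Start: joints at [-0.887, 0.385, 0.008, 0, -1.194, -0.259], TCP at [257.599, -569.422, 222.55] pointing down, gripper open.
Joint ranges: [-3.14, 3.14], [-1.21, 2.06], [-1.07, 1.41], [-3.16, 2.05], [-2.99, -0.16], [-3.1, 3.1]. Speed limits (rad/s): [2.79, 2.79, 3.14, 3.14, 3.14, 3.14].

INTERFACE

Orientations are given as a unit quaternion [x, y, z, w].
In Python, from station import env, camera, workorder gives the robot as it stands.
- The arm moves only by the tool step_arm, never from a script. Its argument "deltas" is a list that holds one entry, the list of rows, each a list of 7 numbers: the shift along the tool's x, y, z each as a share of 0.1 m, from -1 to 1, then the turn, a rotation vector about the tool's x, y, z each as a share of 90 degrees, from -1 to 1, then the opening, from 0 (shut) to 1 (fully open). In form: [[[tx, ty, tz, rx, ry, rz, grip], ...]]. A call has exactly 10 rows; each row is the pose to reach, as a shift and turn from the pose commanded when the call began, along the tool's axes at that moment; what a row does not reach only later rows make up. A row lasts 1/8 s, in which the tool goes at most 62.5 mm and 10.7 degrees, less where a joint would pass 70% of its speed; a pose out of reach is approached as far as the arm can. A call with a number of a shift or a turn outside -1 to 1 is refused whole. A call with a gripper value outside its range is refused whole. The fingers move at their own pace and stop on an object; "grip_force" is the grip in N (left out, the last holds). Time passes only in rows, so rows that repeat a pose let the fingers close, or fill a call up. It gives the time, the measured TCP pose, the force, the opening and the grip force at its end, in the units of the state.
- env.state(): the state, without advancing time (a new reading comes with each control period).
- camera(name): name is "side" or "top" or "wrist"; returns a dict with "frame" (420x560x3 uint8, red, green, blue), "fx", "fy", "cx", "cy" (pixels), "eye" and "rotation" of the camera in the world. Camera axes: x right, y down, z forward; pixel columns grow to the right and rows downward; lengths in mm; the calibration is good to about 2 mm. A picture is of the moment at which its call begins. There is no depth.
- workorder.close_job(): hands the job in; it is judged then, once.
The state is a dict: "time_s": time; "joint_positions": joint angles; "joint_vel": joint speeds; "effort": joint torques, N m; "ee_pos": TCP position; "ee_rot": TCP orientation; "ft_force": force on the tool from outside, world axes, zero at the start; "moment": the same for the moment, N m; "opening": opening from 0.0 (shut) to 1.0 (fully open); "gripper_force": force on a finger pad.
Only numpy, scipy, OpenCV 4.12 (cv2) and the standard library are available. Lean on these libraries where they do the work, as an engineer would, in place of code of your own. Each camera call takes 0.05 s, during which the arm holds its last target. There are 200 camera calls.

TASK

Close the orange cover of the photometer without letting it slam. With the fingertips push the open cover from behind until it falls forward of its own weight, let it go, catch it from below on the outside of a finger while it is still well open, and lower it gently on the finger until it is fully shut. Do not pinch the cover, do not lift, tip or shove the photometer, leave the other things alone, and finish clear of everything.

Things in the scene. Friction and masses are not known exactly. Their poses are not given: they have to be found in the camera images.
- photometer: Bench photometer, 100 x 190 x 87 mm high, 2.2 kg, loose on rubber feet. Origin: centre of its underside; x from its front (which faces the robot's left) to its back, y to its left (away from the robot), z up. Left part (y -30 to 95 mm): white open sample well with clear cuvettes, rim at z = 87 mm, front wall at x = -50 mm; the orange cover shuts it. Right part: grey control panel, 70 mm high.
- cover (a joint): Cover angle, rad: 0 shut (level on the rim), pi/2 upright; at first 1.75 to 1.85, leaning back and settling on its stop at 1.85. Forward of its balance point (1.57) it falls to the front on a damped hinge at 0.7 x cos(angle) rad/s (0.6 to 0.85 at most): some 3 s from 1.40 to 0.60. Falling so to the end is a slam: from 0.4 to 0.05 rad keep it slower than 0.45 rad/s, best about 0.15. No latch.
- cover_hinge (a point): Middle of the hinge axis, which lies along the photometer's y at the back of the well: fixed at x = 45, y = 32.5, z = 91 mm of the photometer. The orange cover is a flat plate 121 mm wide and 5 mm thick (7 mm near its middle), 0.14 kg. A fixed pile of papers, 40 mm high, lies on the worktop in front of the photometer: keep the fingers above it.
- cover_bead (a point): Middle of the black round bead (8 mm thick, 108 mm long, parallel to the hinge) along the cover's free edge, on the bead's axis, 117 mm from the hinge axis; it presses down with about 0.7 N. With the cover shut it lies at x = -72, z = 91 mm of the photometer, 22 mm in front of the front wall, so that a finger sloping down and forward fits under it from the front.
- capped_bottle: Small white bottle with a red cap, 46 mm wide, 100 mm high; bystander. Origin: centre of its underside.
- stoppered_flask: Conical flask with a red stopper, 64 mm wide, 115 mm high; bystander. Origin: centre of its underside.
- small_beaker: Small glass beaker, 46 x 52 mm, 59 mm high; bystander. Origin: centre of its underside.
- grease_tin: Round light grey tin with a blue label, 54 mm wide, 24 mm high; bystander. Origin: centre of its underside.
- marker: White and blue marker pen lying on the worktop, 135 mm long, 17 mm thick; bystander. Origin: under its middle.

How it is judged:
By the outcome, as a careful person would: the job done as asked, in the order asked, and still so for the second after the job is handed in, with the robot touching nothing.
It also fails if it takes over 54 s, if anything falls off the work surface, if the arm or the gripper's body presses on something with over 40 N, if the wrist force passes 120 N, or if a joint passes its speed limit or range.

## Working session

There is one attempt and no reset: what is moved stays moved. The work goes in short steps, Python scripts to look and compute and a tool call to move; the robot and the scene stay as the last step left them, time stands still between calls to the robot, and variables do not carry over. Pictures are saved under pics/ and viewed, at most 13 in all, crops included, and the job is handed in when it is done.

Besides the shell and the picture viewer there is one more tool, called after "Call:" as name([rows], argument=value, ...), one row to a line, values as JSON. step_arm: Moves the arm, as the interface text tells. Its arguments: {"type":"object","properties":{"deltas":{"type":"array","items":{"type":"array","items":{"type":"array","items":{"type":"number","minimum":-1,"maximum":1}}}},"grip_force":{"type":"number"}},"required":["deltas"]}

```bash
mkdir -p pics; ls
python3 - <<'E'
from station import env,camera
import cv2
s=env.state();print(s['time_s'],s['ee_pos'],s['ee_rot'],s['opening'])
for n in('side','top'):
    c=camera(n);print(n,c['fx'],c['fy'],c['cx'],c['cy'],c['eye'],c['rotation']);cv2.imwrite(f'pics/{n}0.png',c['frame'][:,:,::-1])
E
```

```text
pics
0.0 [ 257.3621793  -568.91190814  221.49605002] [-2.10736679e-01  9.77542287e-01  1.02716616e-03 -2.71491923e-04] 0.9972575085440771
side 422.3692619057834 422.3692619057834 278.26782575905816 212.87817036753577 [-540.73326604 -325.30842804  820.44344641] [ 0.69821975 -0.55005421  0.28236263 -0.3608336 ]
top 538.3409547922506 538.3409547922506 285.2761411451546 203.83644125235483 [ 379.83613993  -88.18524076 1348.73681786] [-0.69751193  0.71561241 -0.02543415  0.0270017 ]
```

View pics/side0.png

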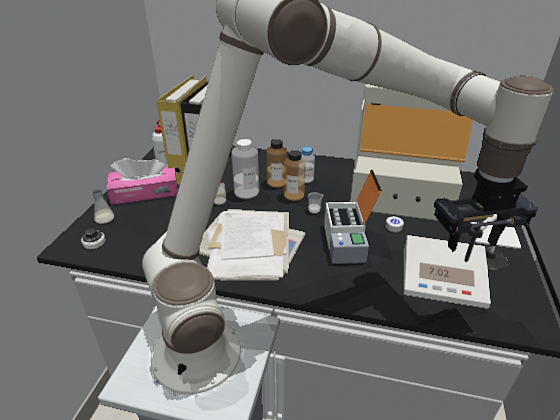

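View pics/top0.png

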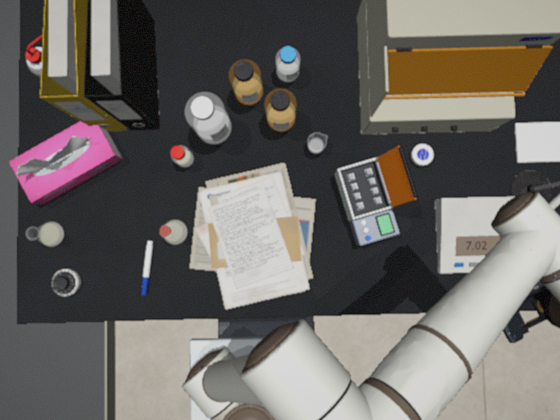

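Run:
```python
import cv2,numpy as np
t=cv2.imread('pics/top0.png')[130:260,320:450];s=cv2.imread('pics/side0.png')[165:270,310:410]
a=cv2.resize(t,None,fx=4,fy=4,interpolation=2);b=cv2.resize(s,None,fx=4,fy=4,interpolation=2)[:, :280*2]
o=np.zeros((520,800,3),np.uint8)
a=cv2.resize(t[:,:],(400,400),interpolation=2);b=cv2.resize(s,(400,420),interpolation=2)
o[:400,:400]=a;o[:420,400:]=b
cv2.imwrite('pics/crop.png',o)
```

```text
(no output)
```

View pics/crop.png

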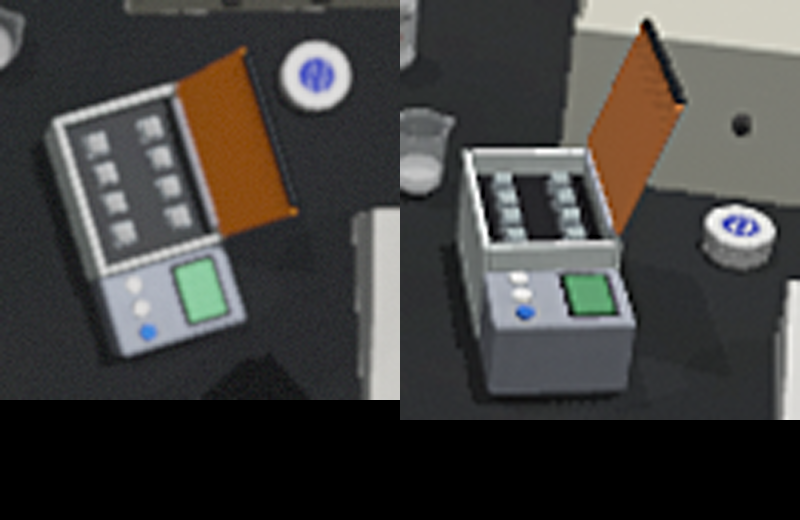

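```bash
cat > h.py <<'E'
import numpy as np
from scipy.spatial.transform import Rotation as R
from scipy.optimize import least_squares
CAL={'side':(422.369,278.268,212.878,[-540.733,-325.308,820.443],[0.69821975,-0.55005421,0.28236263,-0.3608336]),
'top':(538.341,285.276,203.836,[379.836,-88.185,1348.737],[-0.69751193,0.71561241,-0.02543415,0.0270017])}
def proj(n,P):
    f,cx,cy,e,q=CAL[n]; p=R.from_quat(q).inv().apply(np.atleast_2d(P)-e); return np.c_[f*p[:,0]/p[:,2]+cx,f*p[:,1]/p[:,2]+cy]
def pw(P,x,y,yaw): return R.from_euler('z',yaw).apply(np.atleast_2d(P))+[x,y,0]
def cov(r,yy,th,off=0): # along cover from hinge, angle th; off = toward outer/top side
    return [45-r*np.cos(th)+off*np.sin(th),yy,91+r*np.sin(th)+off*np.cos(th)]
E
python3 - <<'E'
from h import *
T=[((-50,95,87),(48,124)),((50,95,87),(172,84)),((-50,-30,87),(100,280)),((-50,-95,70),(123,357)),((50,-95,70),(246,320))]
S=[((-50,95,87),(63,150)),((50,95,87),(186,150)),((-50,-95,70),(90,327)),((50,-95,70),(234,325)),((-50,-95,0),(92,393)),((50,-95,0),(227,388))]
bt=[(92,(247,50)),(-27,(296,212))]; bs=[(92,(248,22)),(-27,(283,100))]
def tp(p): return np.array(p)/(400/130)+[320,130]
def sp(p): return np.array(p)/4+[310,165]
def f(v):
    x,y,w,th=v;o=[]
    for n,L,g,b in(('top',T,tp,bt),('side',S,sp,bs)):
        A=np.array([a for a,_ in L]+[cov(117,yy,th) for yy,_ in b],float)
        B=np.array([g(q) for _,q in L]+[g(q) for _,q in b])
        o.append((proj(n,pw(A,x,y,w))-B).ravel())
    return np.concatenate(o)
s=least_squares(f,[450,-230,-1.3,1.85],loss='soft_l1');print(s.x);print(f(s.x).round(1).reshape(-1,2))
# tin, papers, beaker on top image
f_,cx,cy,e,q=CAL['top']
def ray(u,v,z):
    d=R.from_quat(q).apply([(u-cx)/f_,(v-cy)/f_,1]);return (np.array(e)+d*(z-e[2])/d[2]).round(0)
for nm,u,v,z in(('tin',423,154,24),('beaker',317,142,50),('cab L',361,133,100),('cab R',513,127,100),('papers tr',316,198,30),('papers br',303,290,30),('bal',438,198,30),('bal2',437,272,30)):print(nm,ray(u,v,z))
yaw=s.x[2]
from station import env
print(env.state()['joint_positions'])
E
```

```text
[ 472.61031648 -282.2689991    -1.29457973    1.88357284]
[[ 0.4 -0.2]
 [ 0.4  0.3]
 [-0.3 -0.4]
 [-0.3  1.1]
 [-0.1  0.6]
 [-1.  -0.1]
 [ 0.5 -0.2]
 [-0.8 -0.6]
 [ 0.5 -1.4]
 [ 1.  -1.3]
 [ 0.9 -1.8]
 [-1.3  1. ]
 [-0.3  1.3]
 [-0.3 -1.5]
 [ 0.6  0.6]]
tin [ 594. -431.   24.]
beaker [ 626. -168.   50.]
cab L [ 635. -269.  100.]
cab R [ 640. -626.  100.]
papers tr [ 490. -162.   30.]
papers br [ 267. -124.   30.]
bal [ 483. -462.   30.]
bal2 [ 302. -451.   30.]
[-8.87407683e-01  3.85481229e-01  6.80924637e-03 -4.37346974e-04
 -1.19400237e+00 -2.58569198e-01]
```

```bash
cat >> h.py <<'E'
PX=[472.6,-282.3,-1.2946]
yw=PX[2]; XP=np.array([np.cos(yw),np.sin(yw),0]); YP=np.array([-np.sin(yw),np.cos(yw),0])
def rot(phi): return R.from_matrix(np.c_[-YP,-XP,[0,0,-1]])*R.from_rotvec([phi,0,0])
def where(s):
    p=np.array(s['ee_pos'])-[PX[0],PX[1],0]; r=rot(0).inv()*R.from_quat(s['ee_rot'])
    return np.r_[p@XP,p@YP,p[2]].round(1), r.as_rotvec().round(3)
def plan(W,grip=0):
    from station import env
    s=env.state(); p0=np.array(s['ee_pos']); R0=R.from_quat(s['ee_rot']); print(s['time_s'],*where(s),s['ft_force'].round(1))
    for x,y,z,phi in W:
        P=np.array([PX[0],PX[1],0])+x*XP+y*YP+[0,0,z]
        t=R0.inv().apply(P-p0)/100; w=(R0.inv()*rot(phi)).as_rotvec()/(np.pi/2)
        print([float(v) for v in np.r_[t,w,grip].round(3)],',')
E
python3 -c "
from h import *
plan([(120,25,225,0),(120,25,185,0)])"
```

```text
0.1 [ 217.1 -285.2  221.6] [-0.002  0.    -0.148] [-0.1 -0.3  0.1]
[-3.212, 0.502, -0.033, 0.001, -0.0, 0.095, 0.0] ,
[-3.212, 0.501, 0.367, 0.001, -0.0, 0.095, 0.0] ,
```

Call:
step_arm([
  [[-0.1,0.02,-0.01,0,0,0.01,0],[-0.2,0.04,-0.02,0,0,0.02,0],[-0.3,0.06,-0.03,0,0,0.03,0],[-0.4,0.08,-0.03,0,0,0.04,0],[-0.5,0.1,-0.03,0,0,0.05,0],[-0.6,0.12,-0.03,0,0,0.06,0],[-0.7,0.14,-0.03,0,0,0.07,0],[-0.8,0.16,-0.03,0,0,0.08,0],[-0.9,0.17,-0.03,0,0,0.09,0],[-1,0.17,-0.03,0,0,0.095,0]],
])

```text
time_s: 1.35
ee_pos: [342.3, -512.4, 225.6]
ee_rot: [-0.137, 0.991, -0.0, 0.0]
ft_force: [0.0, 0.3, -0.3]
opening: 0.02
gripper_force: 0.0
```

Call:
step_arm([
  [[-0.1,0,0,0,0,0,0],[-0.2,0,0,0,0,0,0],[-0.3,0,0,0,0,0,0],[-0.4,0,0,0,0,0,0],[-0.5,0,0,0,0,0,0],[-0.6,0,0,0,0,0,0],[-0.7,0,0,0,0,0,0],[-0.8,0,0,0,0,0,0],[-0.9,0,0,0,0,0,0],[-1,0,0,0,0,0,0]],
])

```text
time_s: 2.6
ee_pos: [438.6, -485.3, 225.5]
ee_rot: [-0.137, 0.991, 0.0, -0.0]
ft_force: [-0.7, 0.7, 0.9]
opening: 0.006
gripper_force: 0.0
```

```bash
python3 -c "
from h import *
plan([(120,25,225,0),(120,25,185,0)])"
```

```text
2.6 [186.  -88.1 225.5] [-0.     0.     0.001] [-0.7  0.7  0.9]
[-1.13, 0.661, 0.005, 0.0, -0.0, -0.0, 0.0] ,
[-1.13, 0.661, 0.405, 0.0, -0.0, -0.0, 0.0] ,
```

Call:
step_arm([
  [[-0.12,0.07,0,0,0,0,0],[-0.24,0.14,0,0,0,0,0],[-0.36,0.21,0,0,0,0,0],[-0.48,0.28,0,0,0,0,0],[-0.6,0.35,0.06,0,0,0,0],[-0.72,0.42,0.13,0,0,0,0],[-0.84,0.49,0.2,0,0,0,0],[-0.96,0.56,0.28,0,0,0,0],[-1,0.62,0.36,0,0,0,0],[-1,0.64,0.4,0,0,0,0]],
])

```text
time_s: 3.85
ee_pos: [516.6, -396.1, 184.7]
ee_rot: [-0.138, 0.99, 0.0, -0.0]
ft_force: [1.1, -0.9, 0.4]
opening: 0.002
gripper_force: 0.0
```

Run:
```python
from h import *
plan([(50,15,185,0)])
from station import camera
import cv2
a=cv2.resize(camera('side')['frame'][140:290,270:470,::-1],None,fx=3,fy=3);cv2.imwrite('pics/s1.png',a)
```

```text
3.85 [121.5  11.3 184.7] [-0.001  0.001  0.   ] [ 1.1 -0.9  0.4]
[-0.036, 0.715, -0.003, 0.001, -0.001, -0.0, 0.0] ,
```

View pics/s1.png

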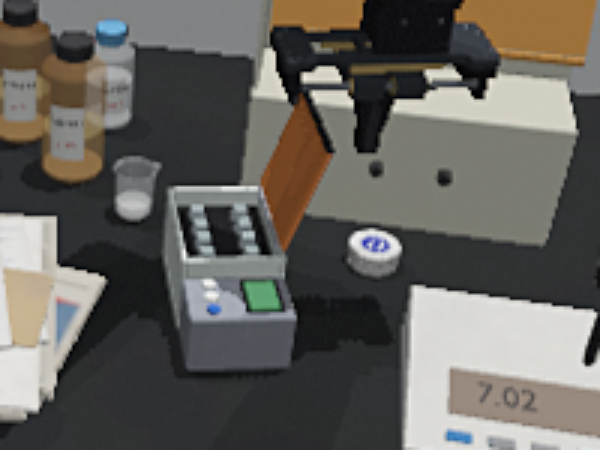

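Call:
step_arm([
  [[0,0.1,0,0,0,0,0],[0,0.18,0,0,0,0,0],[0,0.24,0,0,0,0,0],[0,0.3,0,0,0,0,0],[0,0.36,0,0,0,0,0],[0,0.42,0,0,0,0,0],[0,0.48,0,0,0,0,0],[0,0.54,0,0,0,0,0],[0,0.6,0,0,0,0,0],[0,0.65,0,0,0,0,0]],
])

```text
time_s: 5.15
ee_pos: [498.9, -333.7, 185.4]
ee_rot: [-0.137, 0.991, 0.0, -0.0]
ft_force: [0.5, -0.7, 0.7]
opening: 0.005
gripper_force: 0.2
```

Run:
```python
from h import *
from station import camera
import cv2
plan([(47,11,185,0),(55,11,185,0),(55,11,235,0)])
a=camera('side')['frame'];b=camera('top')['frame']
o=np.zeros((450,800,3),np.uint8);o[:,:400]=cv2.resize(a[150:262,330:430,::-1],(400,450));o[:400,400:]=cv2.resize(b[120:220,330:430,::-1],(400,400))
cv2.imwrite('pics/s2.png',o)
for th in(1.6,1.5,1.4,1.3):print(th,[proj(n,pw([cov(117,92,th),cov(117,-27,th)],*PX)).round(0).tolist() for n in('side','top')])
```

```text
5.15 [ 56.6  11.3 185.4] [-0.     0.     0.001] [ 0.5 -0.7  0.7]
[0.003, 0.096, 0.004, 0.0, -0.0, -0.0, 0.0] ,
[0.003, 0.016, 0.004, 0.0, -0.0, -0.0, 0.0] ,
[0.003, 0.016, -0.496, 0.0, -0.0, -0.0, 0.0] ,
1.6 [[[361.0, 168.0], [370.0, 189.0]], [[385.0, 150.0], [403.0, 203.0]]]
1.5 [[[357.0, 168.0], [365.0, 189.0]], [[380.0, 152.0], [398.0, 205.0]]]
1.4 [[[353.0, 168.0], [361.0, 190.0]], [[375.0, 153.0], [392.0, 206.0]]]
1.3 [[[349.0, 169.0], [357.0, 191.0]], [[370.0, 155.0], [387.0, 208.0]]]
```

View pics/s2.png

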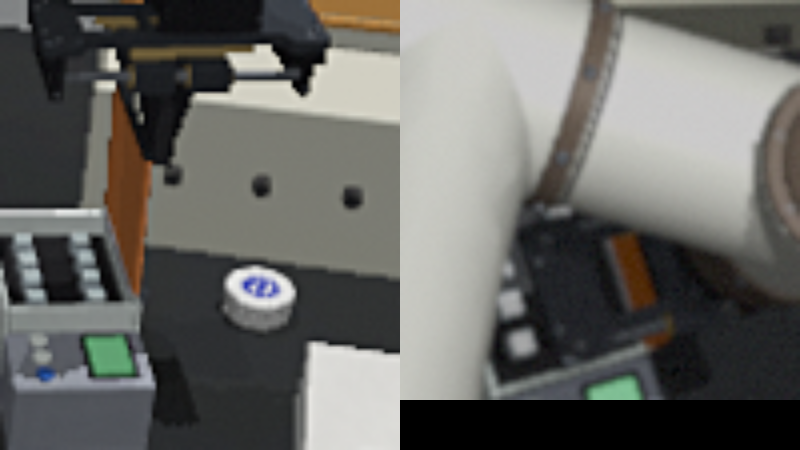

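Call:
step_arm([
  [[0,0.05,0,0,0,0,0],[0,0.1,0,0,0,0,0],[0,0.15,0,0,0,0,0],[0,0.09,0,0,0,0,0],[0,0.07,-0.2,0,0,0,0],[0,0.07,-0.42,0,0,0,0],[0,0.12,-0.6,0,0,0,0],[0,0.35,-0.6,0.1,0,0,0],[0,0.65,-0.6,0.2,0,0,0],[0,0.95,-0.6,0.3,0,0,0]],
])

```text
time_s: 6.5
ee_pos: [474.0, -246.7, 246.5]
ee_rot: [-0.133, 0.965, -0.224, 0.03]
ft_force: [0.4, -1.3, 0.6]
opening: 0.003
gripper_force: 0.0
```

```bash
cat >> h.py <<'E'
def tcp(th,a=0.87,s=15,g=0,y=11):  # g: gap of finger below the bead
    d=np.array([np.cos(a),-np.sin(a)]);n=np.array([np.sin(a),np.cos(a)])
    b=np.array([45-117*np.cos(th),91+117*np.sin(th)])
    t=b+s*d-(4+8+0.18*s+g)*n
    return (t[0],y,t[1],np.pi/2-a)
E
python3 - <<'E'
from h import *
from station import camera
import cv2
plan([tcp(.9,g=12),tcp(.9),tcp(.8),tcp(0)]); print(tcp(.9,g=12),tcp(.8),tcp(0))
a=camera('side')['frame']
cv2.imwrite('pics/s3.png',cv2.resize(a[130:270,290:430,::-1],None,fx=4,fy=4))
for th in(1.5,1.4,1.3,1.2,1.1):print(th,proj('side',pw([cov(117,92,th),cov(117,-27,th)],*PX)).round(0).tolist())
E
```

```text
6.5 [-33.9  11.  246.5] [0.456 0.002 0.002] [ 0.4 -1.3  0.6]
[-0.001, 0.449, 0.811, 0.156, -0.002, -0.001, 0.0] ,
[-0.001, 0.333, 0.782, 0.156, -0.002, -0.001, 0.0] ,
[-0.001, 0.445, 0.812, 0.156, -0.002, -0.001, 0.0] ,
[-0.001, 1.134, 1.41, 0.156, -0.002, -0.001, 0.0] ,
(np.float64(-38.46355069764871), 11, np.float64(153.96744555972498), 0.7007963267948966) (np.float64(-38.07792215929325), 11, np.float64(153.9867783354336), 0.7007963267948966) (np.float64(-73.5632371656749), 11, np.float64(70.05611570018941), 0.7007963267948966)
1.5 [[357.0, 168.0], [365.0, 189.0]]
1.4 [[353.0, 168.0], [361.0, 190.0]]
1.3 [[349.0, 169.0], [357.0, 191.0]]
1.2 [[345.0, 170.0], [353.0, 192.0]]
1.1 [[342.0, 172.0], [349.0, 194.0]]
```

View pics/s3.png

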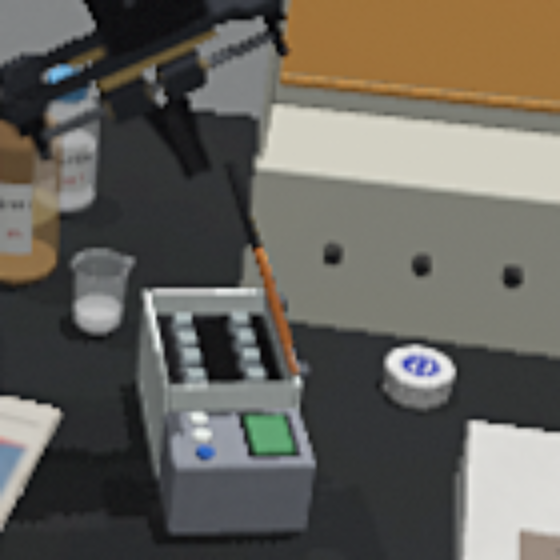

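Call:
step_arm([
  [[0,0.08,0.17,0.05,0,0,0],[0,0.16,0.34,0.1,0,0,0],[0,0.24,0.5,0.156,0,0,0],[0,0.32,0.66,0.156,0,0,0],[0,0.38,0.77,0.156,0,0,0],[0,0.39,0.8,0.156,0,0,0],[0,0.39,0.8,0.156,0,0,0],[0,0.39,0.8,0.156,0,0,0],[0,0.39,0.8,0.156,0,0,0],[0,0.39,0.8,0.156,0,0,0]],
])

```text
time_s: 7.8
ee_pos: [473.8, -247.4, 157.1]
ee_rot: [-0.128, 0.931, -0.338, 0.045]
ft_force: [0.5, 0.9, 0.3]
opening: 0.005
gripper_force: 0.3
```

Run:
```python
from h import *
from station import camera
import cv2
plan([tcp(t) for t in(.85,.8,.75,.7,.65,.6,.55,.5,.45)])
a=camera('side')['frame']
cv2.imwrite('pics/s4.png',cv2.resize(a[130:270,290:430,::-1],None,fx=4,fy=4))
for th in(1.1,1,.9,.8,.7,.6,.5):print(th,((proj('side',pw([cov(117,92,th),cov(117,-27,th)],*PX))-[290,130])*4).round(0).tolist())
```

```text
7.8 [-33.3  10.7 157.1] [0.696 0.004 0.002] [0.5 0.9 0.3]
[-0.003, -0.001, -0.01, 0.003, -0.003, -0.0, 0.0] ,
[-0.003, 0.057, -0.007, 0.003, -0.003, -0.0, 0.0] ,
[-0.003, 0.115, -0.001, 0.003, -0.003, -0.0, 0.0] ,
[-0.003, 0.173, 0.008, 0.003, -0.003, -0.0, 0.0] ,
[-0.003, 0.23, 0.019, 0.003, -0.003, -0.0, 0.0] ,
[-0.003, 0.287, 0.034, 0.003, -0.003, -0.0, 0.0] ,
[-0.003, 0.343, 0.051, 0.003, -0.003, -0.0, 0.0] ,
[-0.003, 0.398, 0.071, 0.003, -0.003, -0.0, 0.0] ,
[-0.003, 0.452, 0.094, 0.003, -0.003, -0.0, 0.0] ,
1.1 [[206.0, 167.0], [234.0, 254.0]]
1 [[192.0, 174.0], [219.0, 262.0]]
0.9 [[178.0, 182.0], [204.0, 270.0]]
0.8 [[166.0, 191.0], [190.0, 280.0]]
0.7 [[154.0, 202.0], [178.0, 291.0]]
0.6 [[144.0, 212.0], [167.0, 302.0]]
0.5 [[135.0, 224.0], [157.0, 314.0]]
```

View pics/s4.png

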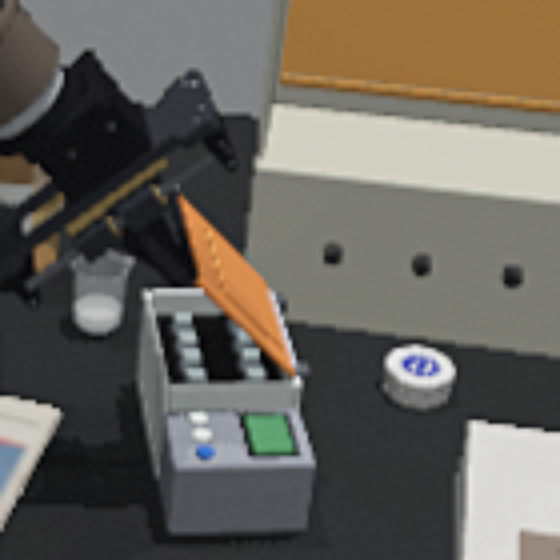

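Call:
step_arm([
  [[0,0.02,-0.005,0,0,0,0],[0,0.05,-0.005,0,0,0,0],[0,0.08,-0.004,0,0,0,0],[0,0.115,0,0,0,0,0],[0,0.15,0.005,0,0,0,0],[0,0.185,0.01,0,0,0,0],[0,0.22,0.017,0,0,0,0],[0,0.255,0.025,0,0,0,0],[0,0.29,0.035,0,0,0,0],[0,0.32,0.044,0,0,0,0]],
])

```text
time_s: 9.1
ee_pos: [467.6, -226.6, 132.7]
ee_rot: [-0.128, 0.931, -0.338, 0.045]
ft_force: [-0.5, 0.6, 0.4]
opening: 0.007
gripper_force: 0.2
```

Run:
```python
from h import *
from station import camera
import cv2
plan([tcp(t) for t in(.56,.5,.45,.4,.35,.3,.25,.2)])
a=camera('side')['frame']
cv2.imwrite('pics/s5.png',cv2.resize(a[130:270,290:430,::-1],None,fx=4,fy=4))
```

```text
9.1 [-55.   10.3 132.7] [0.696 0.005 0.002] [-0.5  0.6  0.4]
[-0.007, 0.009, -0.001, 0.003, -0.003, -0.0, 0.0] ,
[-0.007, 0.075, 0.023, 0.003, -0.003, -0.0, 0.0] ,
[-0.007, 0.129, 0.046, 0.003, -0.003, -0.0, 0.0] ,
[-0.007, 0.182, 0.071, 0.003, -0.003, -0.0, 0.0] ,
[-0.007, 0.233, 0.099, 0.003, -0.003, -0.0, 0.0] ,
[-0.007, 0.283, 0.13, 0.003, -0.003, -0.0, 0.0] ,
[-0.007, 0.331, 0.163, 0.003, -0.003, -0.0, 0.0] ,
[-0.007, 0.378, 0.198, 0.003, -0.003, -0.0, 0.0] ,
```

View pics/s5.png

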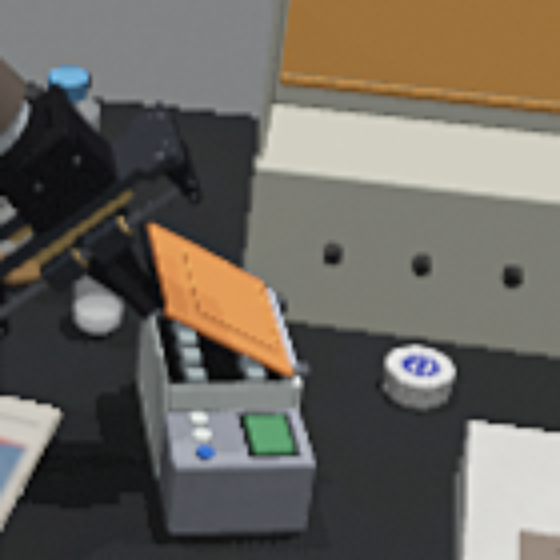

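Call:
step_arm([
  [[0,0.03,0.008,0,0,0,0],[0,0.06,0.018,0,0,0,0],[0,0.087,0.028,0,0,0,0],[0,0.113,0.039,0,0,0,0],[0,0.137,0.05,0,0,0,0],[0,0.16,0.061,0,0,0,0],[0,0.182,0.071,0,0,0,0],[0,0.203,0.082,0,0,0,0],[0,0.223,0.094,0,0,0,0],[0,0.243,0.105,0,0,0,0]],
])

```text
time_s: 10.4
ee_pos: [464.3, -215.2, 109.1]
ee_rot: [-0.128, 0.931, -0.338, 0.045]
ft_force: [0.3, 0.1, -0.7]
opening: 0.006
gripper_force: 0.2
```

Run:
```python
from h import *
plan([tcp(t) for t in(.34,.3,.25,.2,.15,.1,.05,0,-.05,-.1,-.15)])
```

```text
10.4 [-66.8  10.3 109.1] [0.696 0.005 0.002] [ 0.3  0.1 -0.7]
[-0.007, 0.001, 0.0, 0.003, -0.003, -0.0, 0.0] ,
[-0.007, 0.041, 0.025, 0.003, -0.003, -0.0, 0.0] ,
[-0.008, 0.089, 0.058, 0.003, -0.003, -0.0, 0.0] ,
[-0.008, 0.136, 0.093, 0.003, -0.003, -0.0, 0.0] ,
[-0.008, 0.18, 0.131, 0.003, -0.003, -0.0, 0.0] ,
[-0.008, 0.223, 0.171, 0.003, -0.003, -0.0, 0.0] ,
[-0.008, 0.264, 0.213, 0.003, -0.003, -0.0, 0.0] ,
[-0.008, 0.302, 0.256, 0.003, -0.003, -0.0, 0.0] ,
[-0.009, 0.339, 0.302, 0.003, -0.003, -0.0, 0.0] ,
[-0.009, 0.373, 0.35, 0.003, -0.003, -0.0, 0.0] ,
[-0.009, 0.405, 0.399, 0.003, -0.003, -0.0, 0.0] ,
```

.02 rad per row: .34 → .14.

Call:
step_arm([
  [[0,0.02,0.012,0,0,0,0],[0,0.041,0.025,0,0,0,0],[0,0.06,0.038,0,0,0,0],[0,0.08,0.051,0,0,0,0],[0,0.098,0.065,0,0,0,0],[0,0.117,0.079,0,0,0,0],[0,0.136,0.093,0,0,0,0],[0,0.154,0.108,0,0,0,0],[0,0.171,0.123,0,0,0,0],[0,0.188,0.139,0,0,0,0]],
])

```text
time_s: 11.65
ee_pos: [462.7, -210.0, 86.4]
ee_rot: [-0.128, 0.931, -0.338, 0.045]
ft_force: [-0.3, 0.1, -0.0]
opening: 0.005
gripper_force: 0.3
```

Run:
```python
from h import *
from station import camera
import cv2
plan([tcp(t) for t in(.14,.1,.05,0,-.05,-.1,-.15)])
a=camera('side')['frame']
cv2.imwrite('pics/s6.png',cv2.resize(a[150:270,290:410,::-1],None,fx=5,fy=5))
for th in(.4,.3,.2,.1,0):print(th,((proj('side',pw([cov(119,92,th),cov(119,-27,th)],*PX))-[290,150])*5).round(0).tolist())
```

```text
11.65 [-72.3  10.2  86.4] [0.696 0.005 0.003] [-0.3  0.1 -0. ]
[-0.008, 0.001, -0.001, 0.003, -0.003, -0.0, 0.0] ,
[-0.008, 0.035, 0.031, 0.003, -0.003, -0.0, 0.0] ,
[-0.008, 0.076, 0.073, 0.003, -0.003, -0.0, 0.0] ,
[-0.008, 0.115, 0.117, 0.003, -0.003, -0.0, 0.0] ,
[-0.008, 0.151, 0.163, 0.003, -0.003, -0.0, 0.0] ,
[-0.009, 0.185, 0.211, 0.003, -0.003, -0.0, 0.0] ,
[-0.009, 0.217, 0.26, 0.003, -0.003, -0.0, 0.0] ,
0.4 [[157.0, 194.0], [183.0, 307.0]]
0.3 [[149.0, 210.0], [174.0, 324.0]]
0.2 [[143.0, 226.0], [168.0, 340.0]]
0.1 [[139.0, 242.0], [163.0, 357.0]]
0 [[137.0, 258.0], [161.0, 374.0]]
```

View pics/s6.png

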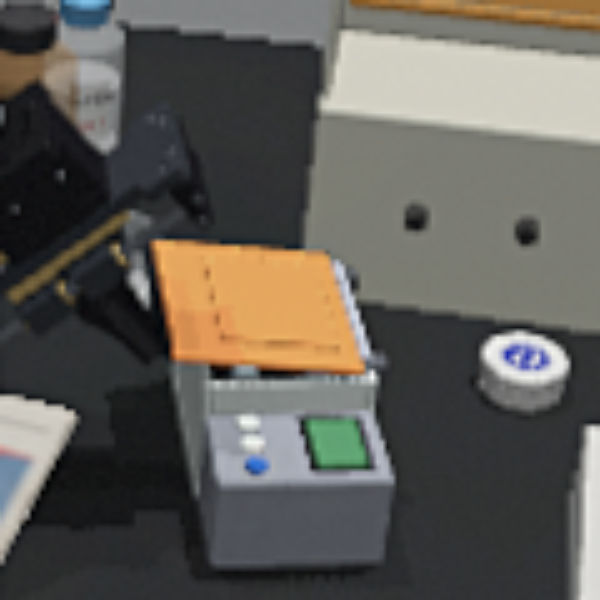

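Call:
step_arm([
  [[0,0.013,0.011,0,0,0,0],[0,0.026,0.023,0,0,0,0],[0,0.039,0.035,0,0,0,0],[0,0.051,0.047,0,0,0,0],[0,0.064,0.06,0,0,0,0],[0,0.076,0.073,0,0,0,0],[0,0.088,0.086,0,0,0,0],[0,0.1,0.099,0,0,0,0],[0,0.112,0.113,0,0,0,0],[0,0.123,0.127,0,0,0,0]],
])

```text
time_s: 12.95
ee_pos: [463.2, -208.9, 69.1]
ee_rot: [-0.128, 0.931, -0.338, 0.044]
ft_force: [0.1, -0.5, -0.3]
opening: 0.002
gripper_force: 0.0
```

Call:
step_arm([
  [[0,0.012,0.012,0,0,0,0],[0,0.023,0.025,0,0,0,0],[0,0.034,0.038,0,0,0,0],[0,0.045,0.051,0,0,0,0],[0,0.056,0.064,0,0,0,0],[0,0.067,0.077,0,0,0,0],[0,0.077,0.09,0,0,0,0],[0,0.087,0.103,0,0,0,0],[0,0.1,0.103,0,0,0,0],[0,0.12,0.103,0,0,0,0]],
])

```text
time_s: 14.2
ee_pos: [466.0, -206.9, 54.2]
ee_rot: [-0.128, 0.932, -0.338, 0.043]
ft_force: [-0.3, 0.3, 0.6]
opening: 0.011
gripper_force: 0.0
```

Run:
```python
from h import *
from station import camera
import cv2
plan([(-120,11,90,.7),(-160,11,200,.7)])
a=camera('side')['frame']
cv2.imwrite('pics/s7.png',cv2.resize(a[150:270,290:410,::-1],None,fx=5,fy=5))
```

```text
14.2 [-74.4  14.2  54.2] [0.695 0.007 0.004] [-0.3  0.3  0.6]
[0.037, 0.121, -0.567, 0.003, -0.005, -0.001, 0.0] ,
[0.046, -0.276, -1.668, 0.003, -0.005, -0.001, 0.0] ,
```

View pics/s7.png

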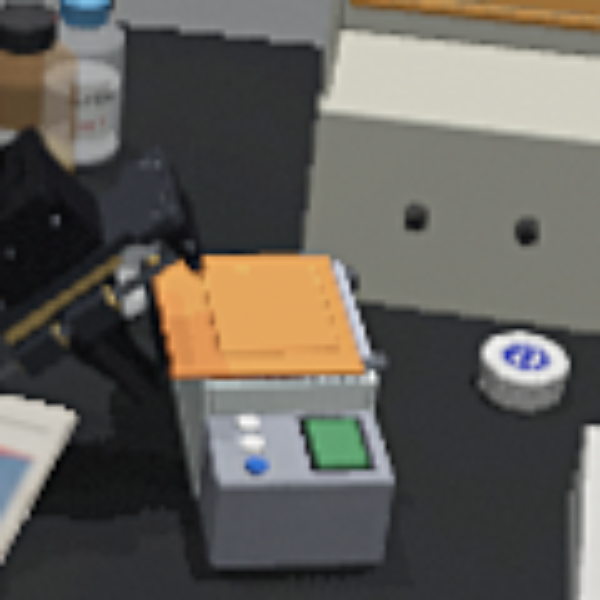

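Call:
step_arm([
  [[0,0,-0.08,0,0,0,0],[0,0,-0.18,0,0,0,0],[0,0,-0.28,0,0,0,0],[0,0,-0.38,0,0,0,0],[0,0,-0.48,0,0,0,0],[0,0,-0.58,0,0,0,0],[0,0,-0.68,0,0,0,0],[0,0,-0.78,0,0,0,0],[0,0,-0.88,0,0,0,0],[0,0,-1,0,0,0,0]],
])

```text
time_s: 15.5
ee_pos: [449.0, -144.9, 131.2]
ee_rot: [-0.128, 0.932, -0.338, 0.043]
ft_force: [0.8, 0.2, 0.6]
opening: 0.004
gripper_force: 0.0
```

Call:
step_arm([
  [[0,-0.05,-0.08,0,0,0,0],[0,-0.1,-0.16,0,0,0,0],[0,-0.15,-0.24,0,0,0,0],[0,-0.2,-0.32,0,0,0,0],[0,-0.25,-0.4,0,0,0,0],[0,-0.3,-0.48,0,0,0,0],[0,-0.35,-0.56,0,0,0,0],[0,-0.4,-0.6,0,0,0,0],[0,-0.4,-0.6,0,0,0,0],[0,-0.4,-0.6,0,0,0,0]],
])

```text
time_s: 16.75
ee_pos: [447.5, -137.7, 202.5]
ee_rot: [-0.128, 0.932, -0.338, 0.043]
ft_force: [-0.2, 0.1, 1.2]
opening: 0.007
gripper_force: 0.0
```

Run:
```python
from h import *
from station import camera,env
import cv2
s=env.state();print(where(s),s['ft_force'],s['joint_positions'].round(2))
cv2.imwrite('pics/s8.png',camera('side')['frame'][:,:,::-1])
```

```text
(array([-146. ,   15.2,  202.5]), array([0.695, 0.008, 0.003])) [-0.19232232  0.0717582   1.22109709] [ 0.37  0.09 -0.91  0.93 -0.92 -2.39]
```

View pics/s8.png

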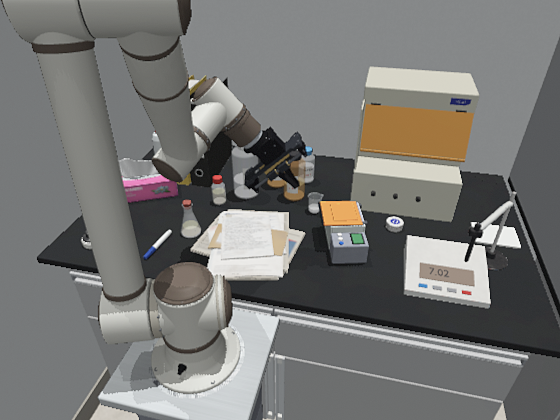

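The cover lies shut at (342,213), the photometer has not moved, and the arm is clear of everything.

```bash
python3 -c "
from station import workorder
print(workorder.close_job())"
```

```text
the job is handed in; nothing more can be done
None
```

I pushed the cover past its balance point, caught it on the outside of a finger at about 0.9 rad and lowered it gently until it was shut; the job was handed in at about 17 s with the arm clear, and no verdict came back.

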